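# Press the core out of a gilt bangle

### The arm

A 6-joint arm with a two-finger parallel gripper is mounted at the origin on the work surface. World frame = base frame: x ahead of the robot, y to its left, z up, the work surface at z = 0. Lengths are in m, angles in rad, forces in N, time in s.
With the tool pointing down it reaches from about 0.35 to 0.775 m from the base axis. Payload 5.5 kg.
Tool frame: the origin (TCP) lies at the very end of the fingers, on their centre line; the grasp point (between the pads) lies 19 mm behind it; z points along the fingers, y is the line along which they close (so a half turn about z gives the same grasp; the last joint's range is limited). The gripper opens to 85 mm and grips with 20 to 120 N. Pads are 22 mm wide; open, the fingers measure 114 mm over their backs; the gripper's body (76 mm by 85 mm) begins 54 mm behind the grasp point. The pads swing forward as they close: fully open they stand 13 mm farther back than shut.
Start: joints at [-1.374, 0.313, 0.046, 1.304, 0, 1.431], TCP at [0.19, -0.543, 0.231] pointing down, gripper open.
Joint ranges: [-2.76, 2.76], [-0.86, 1.69], [-1.03, 1.26], [-2.2, 2.34], [-1.47, 1.5], [-3.14, 3.14]. Speed limits (rad/s): [2.57, 2.57, 3.14, 3.14, 3.14, 3.14].

### API

Orientations are given as a unit quaternion [w, x, y, z].
In Python, from workcell import env gives the robot as it stands. The module is installed in compiled form; this text tells all that it offers.
- The arm moves only by the tool jog_arm, never from a script. Its arguments are lists of equal length, an entry for each row: "gripper": the opening, from 0 (shut) to 1 (fully open); "offset": the shift along the world's x, y, z in cm, a list of three; "twist": the turn about the world's z in degrees. In form: {"gripper": [gripper, ...], "offset": [[dx, dy, dz], ...], "twist": [twist, ...]}. A call has exactly 8 rows; each row is the pose to reach, as a shift and turn from the pose commanded when the call began; what a row does not reach only later rows make up. A row lasts 1/8 s, in which the tool goes at most 62.5 mm and 10.7 degrees, less where a joint would pass 70% of its speed; a pose out of reach is approached as far as the arm can. A call with a gripper value outside its range is refused whole. The fingers move at their own pace and stop on an object; "squeeze" is the grip in N (left out, the last holds). Time passes only in rows, so rows that repeat a pose let the fingers close, or fill a call up. It gives the time, the measured TCP pose, the force, the opening and the grip force at its end, in the units of the state.
- env.get_state(): the state, without advancing time (a new reading comes with each control period).
- env.read_camera(name): name is "side" or "top" or "wrist"; returns a dict with "image" (420x560x3 uint8, red, green, blue), "z_map" (420x560 float32, m along the optical axis (not along the pixel's ray), 0 where there is no reading), "fovy" (degrees; the focal length in pixels is half the picture's height over the tangent of half this angle, whatever the lens; pixels are square), "cx", "cy" (the principal point, pixels), "distortion" ([k1, k2, p1, p2, k3] as OpenCV has them; the pictures are not rectified), "cam_to_world" (4x4, takes a point from camera to world coordinates). Camera axes: x right, y up, looking along -z (the intrinsics and any distortion apply to the point x, -y, -z); pixel columns grow to the right and rows downward; lengths in m; the calibration is good to about 2 mm. A picture is of the moment at which its call begins.
- env.hand_in(): hands the job in; it is judged then, once.
The state is a dict: "clock": time; "joint_pos": joint angles; "qvel": joint speeds; "tau": joint torques, N m; "tcp_pos": TCP position; "orientation": TCP orientation; "wrist_force": force on the tool from outside, world axes, zero at the start; "ft_torque": the same for the moment, N m; "finger_gap": finger opening in m; "grip_force": force on a finger pad.
Only numpy, scipy, OpenCV 4.12 (cv2) and the standard library are available. Lean on these libraries where they do the work, as an engineer would, in place of code of your own. Each camera call takes 0.05 s, during which the arm holds its last target. There are 200 camera calls.

### The job

Push the brass lever of the bangle press all the way down so that the ram lifts the round wooden core up out of the gilt bangle, then take the core from above and set it down gently, flat, on the blue felt spot of the teak block. The gilt bangle is brittle lac: it stays seated in the press, not lifted, and nothing hard is pressed on it. Leave the stacked glass bangles alone.

Things in the scene. Friction and masses are not known exactly. Their poses are not given: they have to be found in the camera images.
- press: The fixed bangle press (green body 100 mm square on a dark steel foot 150 x 130 mm, steel bed 110 x 110 mm whose top is 80 mm above the counter). Origin at the centre of the underside, below the ram axis; z up, its x axis points away from the front, its y axis to the left, so the lever is on its -y side and reaches forward along -x.
- press_seat (a point): Point on the ram axis at the top of the press bed, 80 mm above the counter; the bangle and the core both rest on the bed here, round a 46 mm hole. A collar 6 mm high, 86 mm outside and 76 mm inside diameter, surrounds the bangle. The steel ram (40 mm diameter, flat top) starts up to 10 mm below the bed and comes up through the hole.
- lever (a joint): Angle of the brass lever, 0 (as far up as it goes, pointing forward and 0.65 rad above level) to 1.0 rad (stop, pointing forward and 0.35 rad below level). It starts between 0 and 0.12. The ram rises 54 mm per rad: fully down, the core stands 44 mm above its seat, its underside 12 mm clear above the bangle's rim. The lever is stiff (about 5 N at the grip) and stays where it is left, with the core up on the ram.
- lever_grip (a point): Point on the centre line of the lever's round handgrip, 130 mm from the pivot and moving with the lever. The grip is 24 mm in diameter and runs from 85 to 165 mm from the pivot. The pivot lies in the press frame at x 0, y -75 mm, z 85 mm and turns about the press's y axis.
- core_center (a point): Centre, half-way up, of the loose pale wooden core: a solid disc 58 mm in diameter, 30 mm high, about 0.12 kg, with a small dark spot on top. At the start it sits in the bangle with its top 2 mm below the bangle's rim, so it cannot be gripped until raised.
- gilt_center (a point): Centre, half-way up, of the loose gilt bangle standing round the core on the press bed: 72 mm outside, 61 mm inside diameter, 32 mm high, about 0.06 kg.
- block_top (a point): Centre of the blue felt spot (90 mm in diameter, flush) on the top face of the fixed teak block, 120 x 120 mm and 30 mm high. The block stands to the left or to the right of the press.
- glass0: Lowest of three loose maroon glass bangles (68 mm diameter, 8 mm high) stacked in a shallow wooden tray (120 x 120 x 18 mm) on the other side of the press from the teak block; origin at the centre of its underside.
- glass1: The middle one of the three maroon glass bangles; origin at the centre of its underside.
- glass2: The top one of the three maroon glass bangles, its top 29 mm above the counter; origin at the centre of its underside.
There are look-alikes about, which are no part of the job. What is shaped like the part that bears block_top but green or orange is not meant. What is shaped like the part that bears gilt_center but red is not meant.

How it is judged:
By the outcome, as a careful person would: the job done as asked, in the order asked, and still so for the second after the job is handed in, with the robot touching nothing.
It also fails if it takes over 50 s, if anything falls off the work surface, if the arm or the gripper's body presses on something with over 40 N, if the wrist force passes 120 N, or if a joint passes its speed limit or range.

## Working session

There is one attempt and no reset: what is moved stays moved. The work goes in short steps, Python scripts to look and compute and a tool call to move; the robot and the scene stay as the last step left them, time stands still between calls to the robot, and variables do not carry over. Pictures are saved under pics/ and viewed, at most 10 in all, crops included, and the job is handed in when it is done.

Besides the shell and the picture viewer there is one more tool, called after "Emit:" as name(argument=value, ...) on one line, values as JSON. jog_arm: Moves the arm, as the interface text tells. Its arguments: {"type":"object","properties":{"gripper":{"type":"array"},"offset":{"type":"array"},"twist":{"type":"array"},"squeeze":{"type":"number"}},"required":["gripper","offset","twist"]}

```bash
mkdir -p pics; cat > h.py <<'E'
import numpy as np, cv2
from workcell import env
def cam(n):
    c=env.read_camera(n); h=c["image"].shape[0]
    f=h/2/np.tan(np.radians(c["fovy"])/2)
    c["K"]=np.array([[f,0,c["cx"]],[0,f,c["cy"]],[0,0,1]]);c["D"]=np.array(c["distortion"],float);return c
def rays(c,uv):
    p=cv2.undistortPoints(np.array(uv,float).reshape(-1,1,2),c["K"],c["D"]).reshape(-1,2)
    d=np.c_[p[:,0],-p[:,1],-np.ones(len(p))]
    T=np.array(c["cam_to_world"]);return T[:3,3],d@T[:3,:3].T
def onz(c,uv,z):
    o,d=rays(c,uv);return o+d*((z-o[2])/d[:,2])[:,None]
def depth(c,uv):
    o,d=rays(c,uv);z=np.array([c["z_map"][int(v),int(u)] for u,v in uv]);return o+d*z[:,None]
def save(c,n,box=None,s=1):
    im=c["image"][:,:,::-1]
    if box: im=im[box[1]:box[3],box[0]:box[2]]
    cv2.imwrite("pics/"+n,cv2.resize(im,None,fx=s,fy=s,interpolation=cv2.INTER_CUBIC))
E
python3 - <<'E'
from h import *
a=cam("top");b=cam("side")
save(a,"top0.png");save(b,"side0.png")
for c in(a,b):print(c["fovy"],c["distortion"],np.round(c["cam_to_world"],3).tolist())
s=env.get_state();print(s["tcp_pos"],s["orientation"],s["finger_gap"])
E
```

```text
55.04494062547056 [0.01705904 0.         0.         0.         0.        ] [[0.028, 0.992, -0.12, 0.392], [-0.999, 0.026, -0.018, -0.008], [-0.015, 0.121, 0.993, 1.0], [0.0, 0.0, 0.0, 1.0]]
48.78333817100798 [-0.08583711  0.          0.          0.          0.        ] [[-0.961, 0.182, -0.21, 0.26], [-0.278, -0.638, 0.718, 0.704], [-0.003, 0.748, 0.664, 0.787], [0.0, 0.0, 0.0, 1.0]]
[ 0.18989657 -0.54224412  0.23048036] [-8.39248676e-04  9.85857132e-01  1.67585830e-01 -2.51087842e-05] 0.08526109161315998
```

```bash
sleep 1
```

```text
(no output)
```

View pics/top0.png

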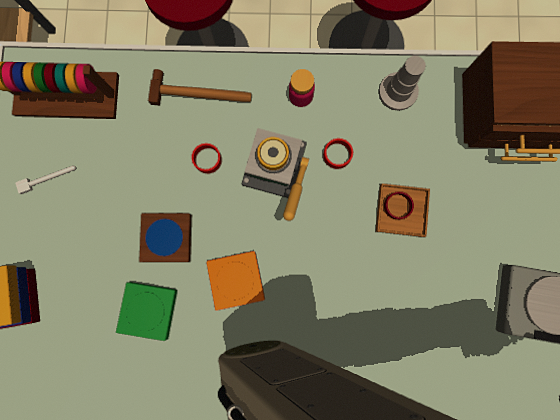

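View pics/side0.png

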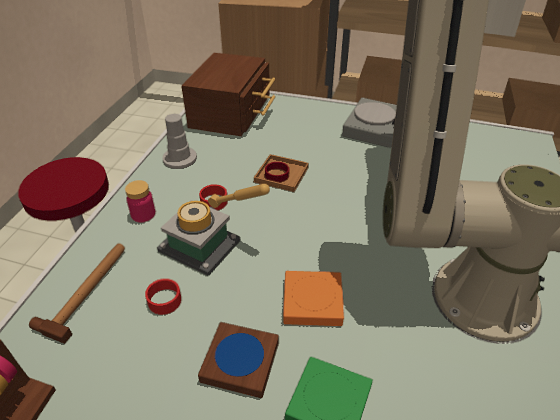

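Top view:
- Teak block with blue felt at (164,238). Its look-alikes are green (146,310) and orange (236,280), both rejected.
- Gilt bangle with core in the press at (273,153). Its look-alikes are red bangles at (206,157) and (338,152), both rejected.
- Lever grip around (291,202) and glass stack at (399,206).

Next I measure these and check the choice in a close crop.

```bash
python3 - <<'E'
from h import *
a=cam("top");b=cam("side")
def blob(c,lo,hi,box):
    h=cv2.cvtColor(c["image"],cv2.COLOR_RGB2HSV);m=cv2.inRange(h,lo,hi);k=np.zeros_like(m);x0,y0,x1,y1=box;k[y0:y1,x0:x1]=m[y0:y1,x0:x1]
    n=max(cv2.findContours(k,cv2.RETR_EXTERNAL,cv2.CHAIN_APPROX_NONE)[0],key=cv2.contourArea);return n
n=blob(a,(100,100,40),(125,255,255),(120,200,210,270));e=cv2.fitEllipse(n);print("felt top",e,onz(a,[e[0]],.03))
n=blob(b,(100,100,40),(125,255,255),(190,310,290,400));e=cv2.fitEllipse(n);print("felt side",e,onz(b,[e[0]],.03))
# top face of steel bed via depth points
for c,box,nm in((a,(235,120,320,225),"top"),(b,(150,175,280,275),"side")):
    us,vs=np.meshgrid(np.arange(box[0],box[2]),np.arange(box[1],box[3]));uv=np.c_[us.ravel(),vs.ravel()]
    P=depth(c,uv);z=P[:,2]
    hsv=cv2.cvtColor(c["image"],cv2.COLOR_RGB2HSV)[uv[:,1],uv[:,0]]
    bed=(abs(z-.08)<.004)&(hsv[:,1]<60)
    r=cv2.minAreaRect(P[bed][:,:2].astype(np.float32));print(nm,"bed",bed.sum(),r)
    g=(z>.106)&(z<.118)&(np.hypot(*(P[:,:2]-np.array(r[0])).T)<.045)
    q=cv2.minEnclosingCircle(P[g][:,:2].astype(np.float32));print("rim+core",g.sum(),q,np.median(z[g]))
    # lever: brass-coloured
    L=(hsv[:,0]>8)&(hsv[:,0]<28)&(hsv[:,1]>120)&(z>.06)&(np.hypot(*(P[:,:2]-np.array(q[0])).T)>.06)
    Q=P[L];print("lever n",len(Q))
    Q=Q[np.argsort(Q[:,0])]
    for i in np.array_split(np.arange(len(Q)),8):print(np.round(Q[i].mean(0),3),np.round(Q[i].max(0)[2],3))
save(a,"crop.png",(220,110,350,240),4)
E
```

```text
felt top ((163.7405242919922, 236.94137573242188), (35.34816360473633, 36.31974411010742), 42.74209213256836) [[0.45570397 0.28553343 0.03      ]]
felt side ((239.1249237060547, 354.20562744140625), (41.86898422241211, 48.060272216796875), 77.1731185913086) [[0.45561694 0.28922056 0.03      ]]
top bed 1130 ((0.6510609984397888, 0.023475483059883118), (0.11390193551778793, 0.1109091266989708), 75.91011047363281)
rim+core 728 ((0.6512612104415894, 0.02583109773695469), 0.03630944341421127) 0.11043584221030045
lever n 566
[ 0.491 -0.013  0.218] 1.0
[ 0.509 -0.016  0.181] 0.19
[ 0.523 -0.02   0.172] 0.18
[ 0.538 -0.023  0.162] 0.17
[ 0.554 -0.028  0.151] 0.159
[ 0.573 -0.032  0.136] 0.152
[ 0.603 -0.04   0.113] 0.125
[ 0.631 -0.047  0.098] 0.102
side bed 794 ((0.650071918964386, 0.028386157006025314), (0.11609481275081635, 0.11223331838846207), 75.23495483398438)
rim+core 577 ((0.6506641507148743, 0.029780717566609383), 0.03733517602086067) 0.10943813870460395
lever n 559
[0.464 0.086 0.259] 0.787
[ 0.508 -0.006  0.176] 0.188
[ 0.524 -0.009  0.165] 0.176
[ 0.541 -0.013  0.153] 0.166
[ 0.559 -0.018  0.142] 0.155
[ 0.588 -0.028  0.119] 0.14
[ 0.619 -0.037  0.094] 0.109
[ 0.636 -0.04   0.088] 0.1
```

View pics/crop.png

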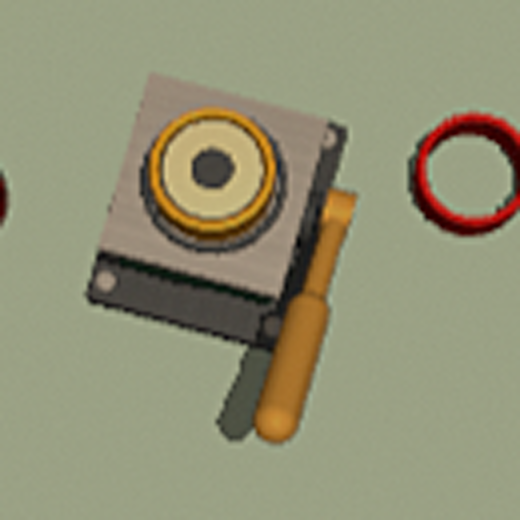

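The crop shows the gilt bangle with the pale core and its dark spot at crop (210,168). The brass lever is up, with its grip at crop (290,370), and the red look-alikes stand off the press.

The press centre is about (0.651, 0.0275) with yaw about -14.5°. The felt centre is about (0.4557, 0.287). I'll push the lever at about (0.524, -0.017).

Emit:
jog_arm(gripper=[0,0,0,0,0,0,0,0], offset=[[3,4.6,0],[6,9.2,0],[9,13.8,0],[12,18.4,0],[15,23,0],[18,27.6,0],[21,32.2,0],[24,36.8,0]], twist=[0,0,0,0,0,0,0,0])

```text
clock: 1.2
tcp_pos: [0.4307, -0.1731, 0.2314]
orientation: [0.0, 0.986, 0.168, 0.0]
wrist_force: [0.9, -0.5, -0.0]
finger_gap: -0.0003
grip_force: 0.0
```

Emit:
jog_arm(gripper=[0,0,0,0,0,0,0,0], offset=[[3,4.6,0],[6,9.2,0],[8,13,0],[9.4,15.7,0],[9.4,15.7,0],[9.4,15.7,0],[9.4,15.7,-1],[9.4,15.7,-2]], twist=[0,0,0,0,0,0,0,0])

```text
clock: 2.2
tcp_pos: [0.5236, -0.0186, 0.2105]
orientation: [0.0, 0.986, 0.167, -0.0]
wrist_force: [0.6, -0.1, 0.6]
finger_gap: -0.0001
grip_force: 0.0
```

Emit:
jog_arm(gripper=[0,0,0,0,0,0,0,0], offset=[[0,0.1,-1.2],[0,0.1,-2.4],[0,0.1,-3.6],[0,0.1,-4.8],[0,0.1,-6],[0,0.1,-7.2],[0,0.1,-8.4],[0,0.1,-9.6]], twist=[0,0,0,0,0,0,0,0])

```text
clock: 3.2
tcp_pos: [0.5239, -0.0163, 0.1153]
orientation: [-0.0, 0.986, 0.168, 0.0]
wrist_force: [-2.5, 1.3, 6.2]
finger_gap: 0.0002
grip_force: 3.2
```

Emit:
jog_arm(gripper=[0,0,0,0,0,0,0,0], offset=[[0,0,-0.8],[0,0,-1.6],[0,0,-2.4],[0,0,-3.2],[0,0,-4],[0,0,-4.4],[0,0,-4.7],[0,0,-4.9]], twist=[0,0,0,0,0,0,0,0])

```text
clock: 4.2
tcp_pos: [0.5239, -0.0165, 0.0662]
orientation: [-0.0, 0.986, 0.168, -0.0]
wrist_force: [-2.0, 2.3, 4.4]
finger_gap: -0.0003
grip_force: 2.7
```

Emit:
jog_arm(gripper=[0,0,0,0,0,0,0,0], offset=[[0,0,-0.1],[0,0,-0.2],[0,0,-0.3],[0,0,-0.4],[0,0,-0.5],[0,0,-0.5],[0,0,-0.5],[0,0,-0.5]], twist=[0,0,0,0,0,0,0,0])

```text
clock: 5.2
tcp_pos: [0.5244, -0.0168, 0.0614]
orientation: [0.0, 0.986, 0.168, 0.0]
wrist_force: [0.1, 2.7, 3.5]
finger_gap: -0.0001
grip_force: 1.9
```

Emit:
jog_arm(gripper=[0,0,0,0,0,0,0,0], offset=[[0,0,-0.1],[0,0,-0.2],[0,0,-0.3],[0,0,-0.3],[0,0,-0.3],[0,0,-0.3],[0,0,-0.3],[0,0,-0.3]], twist=[0,0,0,0,0,0,0,0])

```text
clock: 6.2
tcp_pos: [0.5249, -0.0168, 0.0593]
orientation: [0.0, 0.986, 0.168, 0.001]
wrist_force: [-0.9, 3.9, 9.3]
finger_gap: 0.0001
grip_force: 4.9
```

```bash
python3 - <<'E'
from h import *
b=cam("side");save(b,"side1.png",(140,130,340,280),4)
us,vs=np.meshgrid(np.arange(150,250),np.arange(170,260));uv=np.c_[us.ravel(),vs.ravel()];P=depth(b,uv)
r=np.hypot(P[:,0]-.651,P[:,1]-.0275);g=(r<.02)&(P[:,2]>.1);print(np.percentile(P[g,2],[10,50,90]))
E
```

```text
[0.10766368 0.15297682 0.15472065]
```

View pics/side1.png

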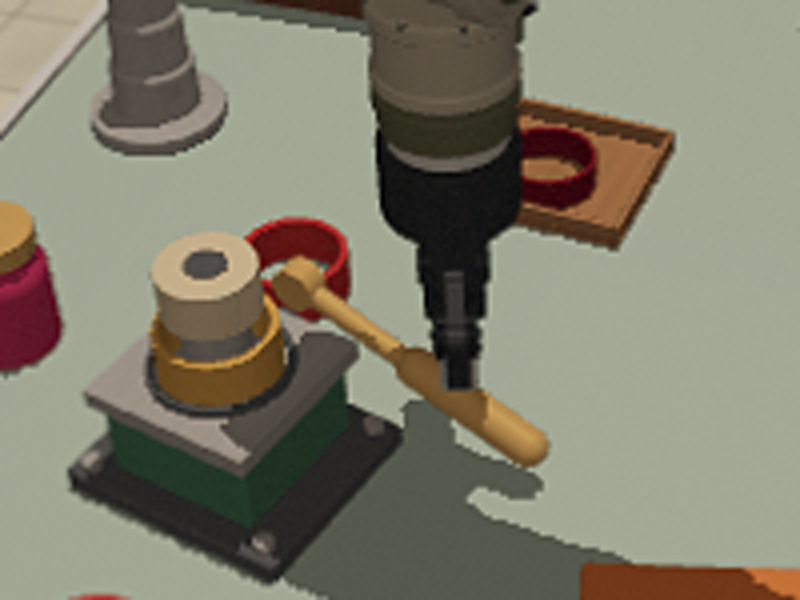

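The core stands on the ram clear above the gilt bangle, at crop (205,285), and the bangle stayed seated. Contact force is rising, so I'll press a little more to confirm the stop.

Emit:
jog_arm(gripper=[0,0,0,0,0,0,0,0], offset=[[0,0,-0.1],[0,0,-0.2],[0,0,-0.3],[0,0,-0.3],[0,0,-0.3],[0,0,-0.3],[0,0,-0.3],[0,0,-0.3]], twist=[0,0,0,0,0,0,0,0])

```text
clock: 7.25
tcp_pos: [0.5253, -0.0168, 0.0585]
orientation: [0.001, 0.986, 0.168, 0.002]
wrist_force: [-5.8, 3.1, 26.1]
finger_gap: 0.0
grip_force: 13.4
```

Emit:
jog_arm(gripper=[0,0,0,0,0.5,1,1,1], offset=[[0,0,1],[0,0,4],[0,0,8],[0,0,12],[0,0,16],[0,0,18.5],[0,0,18.5],[0,0,18.5]], twist=[0,0,0,0,0,0,0,0])

```text
clock: 8.25
tcp_pos: [0.5233, -0.0169, 0.2389]
orientation: [-0.0, 0.986, 0.167, -0.001]
wrist_force: [0.4, 0.4, 0.1]
finger_gap: 0.0727
grip_force: 0.0
```

```bash
python3 - <<'E'
from h import *
for n,box in(("top",(225,100,330,215)),("side",(150,160,260,270)),("wrist",(0,0,560,420))):
    c=cam(n);us,vs=np.meshgrid(np.arange(box[0],box[2]),np.arange(box[1],box[3]));uv=np.c_[us.ravel(),vs.ravel()];P=depth(c,uv)
    r=np.hypot(P[:,0]-.651,P[:,1]-.0275);g=(r<.045)&(abs(P[:,2]-.154)<.006)
    if g.sum()<5: print(n,"none");continue
    m=np.zeros(c["z_map"].shape,np.uint8);m[uv[g][:,1],uv[g][:,0]]=255
    e=cv2.fitEllipse(max(cv2.findContours(m,0,1)[0],key=cv2.contourArea));print(n,g.sum(),np.median(P[g,2]),e,onz(c,[e[0]],.154))
    h=cv2.cvtColor(c["image"],cv2.COLOR_RGB2GRAY)
    d=g&(h[uv[:,1],uv[:,0]]<110)&(r<.02); print("spot",d.sum(),onz(c,[uv[d].mean(0)],.154) if d.sum() else 0)
s=env.get_state();print(s["tcp_pos"],s["wrist_force"])
E
```

```text
top none
side 406 0.15308702375407096 ((190.91189575195312, 197.0177001953125), (18.001079559326172, 26.75240707397461), 82.06331634521484) [[0.64833634 0.03228617 0.154     ]]
spot 64 [[0.65006624 0.02877982 0.154     ]]
wrist 3484 0.15391013777562693 ((279.2033996582031, 19.298847198486328), (48.743473052978516, 104.05029296875), 90.126220703125) [[0.63527492 0.0222533  0.154     ]]
spot 357 [[0.64193485 0.02482674 0.154     ]]
[ 0.52311886 -0.0167143   0.23869866] [ 0.6291338  -0.36666349 -0.71429338]
```

Emit:
jog_arm(gripper=[1,1,1,1,1,1,1,1], offset=[[3,1.1,0],[6,2.2,0],[9,3.2,0],[11.5,4,0],[12.7,4.4,0],[12.7,4.4,0],[12.7,4.4,0],[12.7,4.4,0]], twist=[0,0,0,0,0,0,0,0])

```text
clock: 9.4
tcp_pos: [0.6504, 0.0271, 0.2404]
orientation: [0.0, 0.986, 0.167, -0.0]
wrist_force: [-1.2, -0.4, 0.6]
finger_gap: 0.0854
grip_force: 0.0
```

```bash
python3 - <<'E'
from h import *
c=cam("wrist");save(c,"w1.png")
us,vs=np.meshgrid(np.arange(560),np.arange(420));uv=np.c_[us.ravel(),vs.ravel()];P=depth(c,uv)
g=(np.hypot(P[:,0]-.651,P[:,1]-.0275)<.045)&(abs(P[:,2]-.154)<.006)
m=np.zeros((420,560),np.uint8);m[uv[g][:,1],uv[g][:,0]]=255
k=max(cv2.findContours(m,0,1)[0],key=cv2.contourArea);e=cv2.fitEllipse(k);print(e,onz(c,[e[0]],.154),cv2.boundingRect(k),np.median(P[g,2]))
print(cv2.minEnclosingCircle(onz(c,k.reshape(-1,2),.154)[:,:2].astype(np.float32)))
s=env.get_state();print(s["tcp_pos"],s["finger_gap"])
E
```

```text
((277.1776123046875, 212.5294952392578), (78.9937973022461, 82.21465301513672), 89.43396759033203) [[0.65143196 0.02835895 0.154     ]] (236, 172, 84, 81) 0.15407349701042122
((0.6505729556083679, 0.028165988624095917), 0.029439562931656837)
[0.65051773 0.02705915 0.24056811] 0.08538873713336288
```

View pics/w1.png

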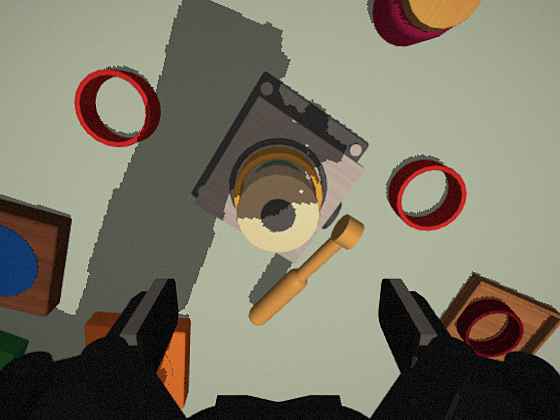

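The wrist view shows the raised core top at (277,212), centred near (0.651, 0.028). The lever is down and the bangle is seated. I'll descend around the core.

Emit:
jog_arm(gripper=[1,1,1,1,1,1,1,1], offset=[[0,0.1,-2],[0,0.1,-4.5],[0,0.1,-7],[0,0.1,-9],[0,0.1,-10.5],[0,0.1,-11.5],[0,0.1,-11.9],[0,0.1,-11.9]], twist=[0,0,0,0,0,0,0,0])

```text
clock: 10.45
tcp_pos: [0.6512, 0.0282, 0.1216]
orientation: [0.0, 0.986, 0.168, 0.0]
wrist_force: [0.4, -0.2, -0.0]
finger_gap: 0.0854
grip_force: 0.0
```

Emit:
jog_arm(gripper=[0.8,0.74,0.7,0.66,0.6,0.5,0.4,0.4], offset=[[0,0,0],[0,0,0],[0,0,0],[0,0,0],[0,0,0],[0,0,0],[0,0,0],[0,0,0]], twist=[0,0,0,0,0,0,0,0], squeeze=30)

```text
clock: 11.45
tcp_pos: [0.6512, 0.0282, 0.1218]
orientation: [0.0, 0.986, 0.168, 0.0]
wrist_force: [-1.7, 0.4, 4.4]
finger_gap: 0.0572
grip_force: 32.2
```

```bash
python3 - <<'E'
from h import *
c=cam("side");save(c,"g1.png",(140,130,290,242),5)
E
```

```text
(no output)
```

View pics/g1.png

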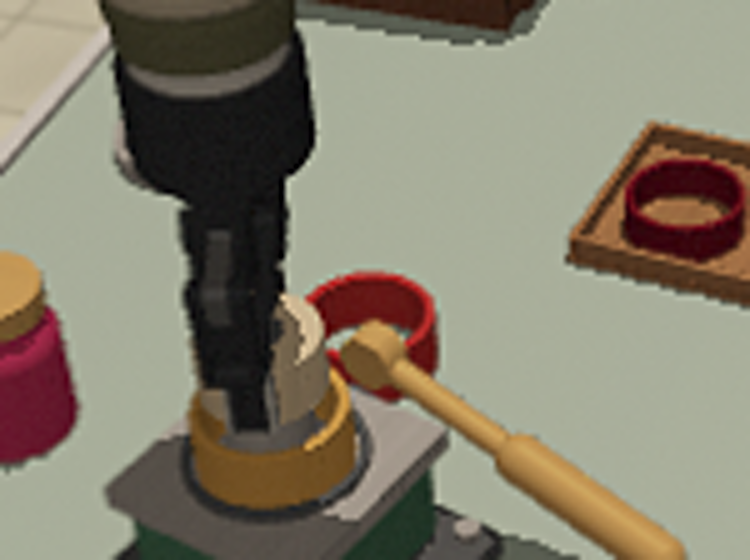

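The core is gripped with a 57 mm gap and 32 N, and the bangle is still in its collar. I'll lift it and carry it over.

Emit:
jog_arm(gripper=[0.4,0.4,0.4,0.4,0.4,0.4,0.4,0.4], offset=[[0,0,0.4],[0,0,1.2],[0,0,2.5],[0,0,4.5],[0,0,7],[0,0,9.5],[0,0,11],[0,0,11.5]], twist=[0,0,0,0,0,0,0,0])

```text
clock: 12.5
tcp_pos: [0.6515, 0.0282, 0.2376]
orientation: [0.0, 0.986, 0.168, 0.001]
wrist_force: [0.5, -0.2, -0.4]
finger_gap: 0.0573
grip_force: 32.3
```

Emit:
jog_arm(gripper=[0.4,0.4,0.4,0.4,0.4,0.4,0.4,0.4], offset=[[-1.5,2,0],[-4.5,6,0],[-7.5,10,0],[-10.5,14,0],[-13.5,18,0],[-16.5,22,0],[-18.5,25,0],[-19.5,26,0]], twist=[0,0,0,0,0,0,0,0])

```text
clock: 13.5
tcp_pos: [0.4626, 0.2694, 0.2359]
orientation: [-0.008, 0.983, 0.184, -0.002]
wrist_force: [0.3, -0.2, -0.3]
finger_gap: 0.0572
grip_force: 32.4
```

Emit:
jog_arm(gripper=[0.4,0.4,0.4,0.4,0.4,0.4,0.4,0.4], offset=[[0,0,-2],[0,0,-5],[0,0,-8],[0,0,-11],[0,0,-13.5],[0,0,-15.5],[0,0,-16.5],[0,0,-16.5]], twist=[0,0,0,0,0,0,0,0])

```text
clock: 14.5
tcp_pos: [0.4634, 0.2681, 0.0707]
orientation: [-0.008, 0.983, 0.182, -0.002]
wrist_force: [0.5, -0.4, -1.1]
finger_gap: 0.0572
grip_force: 32.4
```

```bash
python3 - <<'E'
from h import *
c=cam("side");save(c,"p1.png",(150,230,350,380),4)
us,vs=np.meshgrid(np.arange(150,350),np.arange(200,400));uv=np.c_[us.ravel(),vs.ravel()];P=depth(c,uv);rgb=c["image"][uv[:,1],uv[:,0]].astype(int)
t=np.array(env.get_state()["tcp_pos"]);print(t)
r=np.hypot(*(P[:,:2]-t[:2]).T)
dark=(rgb.max(1)<70)&(r<.06)&(P[:,2]>.04);print("finger tip z",np.sort(P[dark,2])[[0,5,20]])
w=(r<.036)&(rgb[:,0]>100)&(rgb[:,2]>70)&(rgb[:,0]>rgb[:,2]+15)&(P[:,2]>.04);print("core z",w.sum(),np.percentile(P[w,2],[1,5,95,99]),P[w,:2].mean(0))
E
```

```text
[0.46391871 0.2684888  0.07148545]
finger tip z [0.07275291 0.07789459 0.08667275]
core z 197 [0.07874727 0.10042244 0.39643762 0.39720261] [0.45554998 0.28516659]
```

View pics/p1.png

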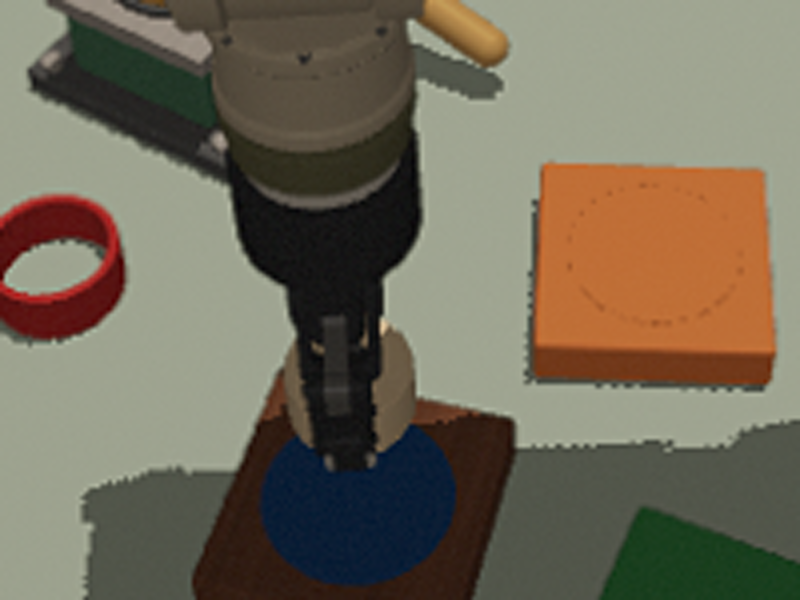

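The core is held over the block but the carry stopped about 2 cm short of the felt centre, with a slight tilt. The felt is at crop (355,500) and the finger tip at (350,465), just above the level of the core's underside. I'll finish the lateral move.

Emit:
jog_arm(gripper=[0.4,0.4,0.4,0.4,0.4,0.4,0.4,0.4], offset=[[-0.2,0.5,0],[-0.4,1,0],[-0.6,1.5,0],[-0.8,1.9,0],[-0.8,1.9,0],[-0.8,1.9,0],[-0.8,1.9,0],[-0.8,1.9,0]], twist=[0,0,0,0,0,0,0,0])

```text
clock: 15.55
tcp_pos: [0.4592, 0.2784, 0.0713]
orientation: [-0.012, 0.982, 0.19, -0.002]
wrist_force: [0.3, 0.3, -2.2]
finger_gap: 0.0572
grip_force: 32.4
```

The last joint is presumably at its range limit, so a positive twist should free it. The core is round, so the twist does no harm.

Emit:
jog_arm(gripper=[0.4,0.4,0.4,0.4,0.4,0.4,0.4,0.4], offset=[[0,0,0],[0,0,0],[0,0,0],[0,0,0],[-0.1,0.3,0],[-0.2,0.6,0],[-0.3,0.9,0],[-0.3,0.9,0]], twist=[7,14,21,28,30,30,30,30])

```text
clock: 16.55
tcp_pos: [0.4561, 0.2878, 0.0713]
orientation: [-0.011, 0.899, 0.438, -0.005]
wrist_force: [-0.7, -0.8, -1.1]
finger_gap: 0.0571
grip_force: 32.4
```

```bash
python3 - <<'E'
from h import *
s=env.get_state();print(np.round(s["joint_pos"],3),s["tcp_pos"],s["orientation"])
from scipy.spatial.transform import Rotation as R
q=s["orientation"];print(R.from_quat([q[1],q[2],q[3],q[0]]).as_matrix()[:,2])
E
```

```text
[ 0.402  0.355 -0.306  0.922  0.021  2.637] [0.45605937 0.28778185 0.07130819] [-0.01090107  0.89900023  0.43777801 -0.00549208]
[-0.01941925  0.01479151 -0.99970201]
```

Emit:
jog_arm(gripper=[0.4,0.4,0.4,0.4,0.4,0.4,0.4,0.4], offset=[[0,0,-0.8],[0,0,-1.8],[0,0,-2.7],[0,0,-3.3],[0,0,-3.7],[0,0,-3.9],[0,0,-4],[0,0,-4]], twist=[0,0,0,0,0,0,0,0])

```text
clock: 17.55
tcp_pos: [0.4564, 0.2876, 0.0315]
orientation: [-0.011, 0.899, 0.438, -0.005]
wrist_force: [0.5, 0.5, -2.1]
finger_gap: 0.0574
grip_force: 32.4
```

Emit:
jog_arm(gripper=[0.4,0.4,0.4,0.4,0.4,0.4,0.4,0.4], offset=[[0,0,-0.05],[0,0,-0.1],[0,0,-0.15],[0,0,-0.2],[0,0,-0.2],[0,0,-0.2],[0,0,-0.2],[0,0,-0.2]], twist=[0,0,0,0,0,0,0,0])

```text
clock: 18.55
tcp_pos: [0.4562, 0.2875, 0.0293]
orientation: [-0.011, 0.899, 0.438, -0.005]
wrist_force: [0.6, -0.3, -1.1]
finger_gap: 0.057
grip_force: 32.4
```

Emit:
jog_arm(gripper=[0.4,0.4,0.4,0.4,0.4,0.4,0.4,0.4], offset=[[0,0,-0.05],[0,0,-0.1],[0,0,-0.1],[0,0,-0.1],[0,0,-0.1],[0,0,-0.1],[0,0,-0.1],[0,0,-0.1]], twist=[0,0,0,0,0,0,0,0])

```text
clock: 19.55
tcp_pos: [0.4562, 0.2875, 0.0285]
orientation: [-0.011, 0.899, 0.438, -0.005]
wrist_force: [-1.1, 0.2, 2.3]
finger_gap: 0.0576
grip_force: 32.7
```

Emit:
jog_arm(gripper=[0.4,0.4,0.4,0.4,0.4,0.4,0.4,0.4], offset=[[0,0,-0.05],[0,0,-0.1],[0,0,-0.1],[0,0,-0.1],[0,0,-0.1],[0,0,-0.1],[0,0,-0.1],[0,0,-0.1]], twist=[0,0,0,0,0,0,0,0])

```text
clock: 20.55
tcp_pos: [0.4563, 0.2876, 0.0284]
orientation: [-0.011, 0.899, 0.438, -0.005]
wrist_force: [-3.3, -1.4, 10.9]
finger_gap: 0.0576
grip_force: 33.7
```

Contact is at the expected height. I'll release and retreat straight up.

Emit:
jog_arm(gripper=[0.68,0.7,0.75,0.8,0.9,1,1,1], offset=[[0,0,0.05],[0,0,0.1],[0,0,0.1],[0,0,0.1],[0,0,0.1],[0,0,0.1],[0,0,0.1],[0,0,0.1]], twist=[0,0,0,0,0,0,0,0])

```text
clock: 21.55
tcp_pos: [0.4562, 0.2875, 0.0283]
orientation: [-0.011, 0.899, 0.438, -0.005]
wrist_force: [0.9, 0.3, -0.9]
finger_gap: 0.0856
grip_force: 0.0
```

Emit:
jog_arm(gripper=[1,1,1,1,1,1,1,1], offset=[[0,0,0.5],[0,0,2],[0,0,4],[0,0,7],[0,0,10],[0,0,14],[0,0,17],[0,0,18]], twist=[0,0,0,0,0,0,0,0])

```text
clock: 22.55
tcp_pos: [0.4573, 0.288, 0.2115]
orientation: [-0.011, 0.899, 0.438, -0.003]
wrist_force: [0.1, 0.1, -0.4]
finger_gap: 0.0857
grip_force: 0.0
```

```bash
python3 - <<'E'
from h import *
c=cam("side");save(c,"f1.png")
w=cam("wrist")
for c,b in((c,(180,290,300,400)),(w,(0,0,560,420))):
    us,vs=np.meshgrid(np.arange(b[0],b[2]),np.arange(b[1],b[3]));uv=np.c_[us.ravel(),vs.ravel()];P=depth(c,uv)
    g=(np.hypot(P[:,0]-.456,P[:,1]-.288)<.05)&(abs(P[:,2]-.06)<.006);Q=P[g]
    A=np.linalg.lstsq(np.c_[Q[:,:2],np.ones(len(Q))],Q[:,2],rcond=None)[0];print(g.sum(),Q.mean(0),"slope",A[:2])
E
```

```text
744 [0.45570127 0.28920783 0.05938836] slope [-3.51802424e-05 -1.81642717e-02]
3351 [0.45573448 0.28785338 0.0600914 ] slope [-0.00487748 -0.00627752]
```

View pics/f1.png

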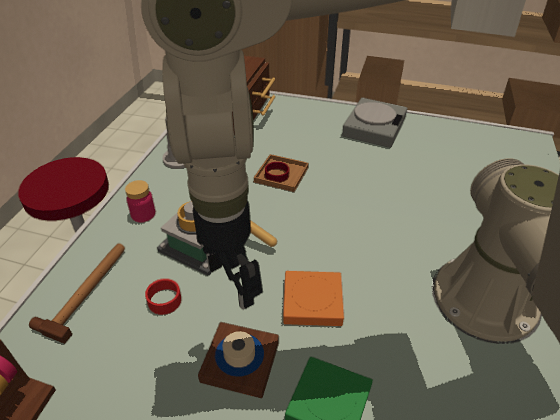

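The final view shows the core flat on the blue felt at (239,347), top at 60 mm. The bangle is seated in the press at (188,215), the lever is down, and the glass stack at (277,172) is untouched. The gripper is clear, so I'll hand in.

```bash
python3 -c "
from workcell import env
print(env.hand_in())"
```

```text
the job is handed in; nothing more can be done
None
```

I pushed the lever to its stop and set the core flat on the blue felt spot; the gilt bangle stayed seated in the press, the glass bangles were left alone, and I handed the job in at about 23 s (no verdict was returned).

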